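Lean the washed arm board in the drying stand

TASK

Take the long arm board out of the rack and lean it up to dry in the drying stand: its foot set down in the tray against the front lip, its flat face resting back against the splash plate. Set it down rather than dropping it, let go of it, and leave the two short boards standing in the rack.

Things in the scene. Friction and masses are not known exactly. Their poses are not given: they have to be found in the camera images.
- long_board_mid (a point): Centre of the long arm board: plain plywood, 220 x 50 x 14 mm, 0.1-0.2 kg, faces alike. Starts upright in one of three pockets (55 mm apart, face to face) of a white rack, the shorter boards in the others; pocket floor 8 mm, rim 50 mm above the table; it lifts straight out, 2.5 mm play per face, 5 mm per edge. Axes: z along its length, up at the start; y across its width; x through its thickness.
- long_board_foot (a point): Centre of the lower end face of the long arm board, 110 mm below its centre along its own z; same axes.
- stand_stop (a point): Fixed drying stand: middle of the front lip's inner face, at tray-floor height (8 mm over the table). x level, from splash plate to lip, away from the robot; y along the lip; z up. Lip 14 mm above the floor, 10 thick, 200 long. White splash plate (robot's side), 12 thick, 200 wide: face at x = -62 mm, top 102 mm above the floor. Foot at lip, face on plate's top edge: board leans about 25 deg.
- short_a: One of the two short arm boards, plywood, 150 x 50 x 14 mm, upright in the rack; origin at the centre of its lower end, z along its length. Leave it standing.
- short_b: The other short arm board, same as short_a.
Mind the look-alikes: they are no part of the job. What is shaped like the part that bears long_board_mid but black, blue or orange is not meant.

How it is judged:
By the outcome, as a careful person would: the job done as asked, in the order asked, and still so for the second after the job is handed in, with the robot touching nothing.
It also fails if it takes over 38 s, if anything falls off the work surface, if the arm or the gripper's body presses on something with over 40 N, if the wrist force passes 120 N, or if a joint passes its speed limit or range.

ROBOT

A 7-joint arm with a two-finger parallel gripper is mounted at the origin on the work surface. World frame = base frame: x ahead of the robot, y to its left, z up, the work surface at z = 0. Lengths are in m, angles in rad, forces in N, time in s.
With the tool pointing down it reaches from about 0.4 to 0.75 m from the base axis. Payload 19.5 kg.
Tool frame: the origin (TCP) lies at the very end of the fingers, on their centre line; the grasp point (between the pads) lies 19 mm behind it; z points along the fingers, y is the direction in which the jaws open and shut (so a half turn about z gives the same grasp; the last joint's range is limited). The gripper opens to 85 mm and grips with 20 to 120 N. Pads are 22 mm wide; open, the fingers measure 114 mm over their backs; the gripper's body (76 mm by 85 mm) begins 54 mm behind the grasp point. The pads swing forward as they close: fully open they stand 13 mm farther back than shut.
Start: joints at [1.244, 0.707, -0.028, 1.485, 0.022, 0.951, -0.075], TCP at [0.162, -0.552, 0.231] pointing down, gripper open.
Joint ranges: [-2.71, 2.71], [-0.32, 2.16], [-1.57, 1.52], [0, 2.45], [-1.46, 4.6], [0, 2.02], [-2.83, 2.83]. Speed limits (rad/s): [1.89, 1.89, 2.57, 2.57, 3.01, 3.01, 3.01].

INTERFACE

Orientations are given as [roll, pitch, yaw] about the fixed x, y, z axes, in that order (R = Rz(yaw) Ry(pitch) Rx(roll)).
In Python, from bench import manip gives the robot as it stands. The module is installed in compiled form; this text tells all that it offers.
- The arm moves only by the tool step_arm, never from a script. Its argument "moves" is a list of rows, each a list of 6 numbers: the shift along the tool's x, y, z in m, then the turn, a rotation vector about the tool's x, y, z in degrees. In form: [[tx, ty, tz, rx, ry, rz], ...]. A call has exactly 8 rows; each row shifts and turns the pose as measured when the row begins, along the tool's axes as they then stand; what a row does not reach is not made up. A row lasts 1/10 s, in which the tool goes at most 50 mm and 8.59 degrees, less where a joint would pass 70% of its speed; a pose out of reach is approached as far as the arm can. A call with a gripper value outside its range is refused whole. "fingers" is the finger opening in m, from 0 to 0.0854, set as the call begins (left out, the last holds). The fingers move at their own pace and stop on an object; "force" is the grip in N (left out, the last holds). Time passes only in rows, so rows that do not move let the fingers close, or fill a call up. It gives the time, the measured TCP pose, the force and the opening at its end, in the units of the state.
- manip.state(): the state, without advancing time (a new reading comes with each control period).
- manip.get_image(name): name is "side" or "top" or "wrist"; returns a dict with "pixels" (420x560x3 uint8, red, green, blue), "vfov" (degrees; the focal length in pixels is half the picture's height over the tangent of half this angle, whatever the lens; pixels are square), "cx", "cy" (the principal point, pixels), "eye" and "attitude" of the camera in the world; the wrist camera has in their place "hand_eye" (4x4, takes a point from camera to tool coordinates, whose origin is the TCP and whose axes are the flange's). Camera axes: x right, y down, z forward; pixel columns grow to the right and rows downward; lengths in m; the calibration is good to about 2 mm. A picture is of the moment at which its call begins: read the wrist's pose just before it. There is no depth.
- manip.job_done(): hands the job in, once; it reports no verdict.
The state is a dict: "time": time; "joint_pos": joint angles; "qd": joint speeds; "effort": joint torques, N m; "ee_pos": TCP position; "eef_rot": TCP orientation; "contact_force": force on the tool from outside, world axes, zero at the start; "moment": the same for the moment, N m; "opening": finger opening in m.
Only numpy, scipy, OpenCV 4.12 (cv2) and the standard library are available. Lean on these libraries where they do the work, as an engineer would, in place of code of your own. Each camera call takes 0.05 s, during which the arm holds its last target.

## Working session

There is one attempt and no reset: what is moved stays moved. The work goes in short steps, Python scripts to look and compute and a tool call to move; the robot and the scene stay as the last step left them, time stands still between calls to the robot, and variables do not carry over. Pictures are saved under pics/ and viewed, and the job is handed in when it is done.

Besides the shell and the picture viewer there is one more tool, called by a JSON object that holds its "op" and its "data", one argument or row to a line. step_arm: Moves the arm, as the interface text tells. Its arguments: {"type":"object","properties":{"moves":{"type":"array","items":{"type":"array","items":{"type":"number"}}},"fingers":{"type":"number"},"force":{"type":"number"}},"required":["moves"]}

```bash
mkdir -p pics; cat > h.py <<'E'
from bench import manip
import numpy as np, cv2
def shot(n,f):
    s=manip.state(); d=manip.get_image(n)
    cv2.imwrite('pics/'+f+'.png',d['pixels'][:,:,::-1])
    np.save('pics/'+f+'.npy',{'d':d,'s':s},allow_pickle=True)
    return s,d
E
python3 - <<'E'
from h import *
print(manip.state())
for n in ['side','top','wrist']:
    s,d=shot(n,n+'0'); print({k:v for k,v in d.items() if k!='pixels'})
E
```

```text
{'time': 0.0, 'joint_pos': array([ 1.24433043,  0.70707803, -0.02760945,  1.48501477,  0.02199728,
        0.95088196, -0.07552519]), 'qd': array([ 0.0007189 , -0.00096791, -0.00047992,  0.00057125, -0.00299794,
        0.00098302,  0.00087648]), 'effort': array([ 9.54695934e-04, -8.83212304e+01,  1.23473089e+00, -2.36165518e+01,
        1.69962680e-02,  6.52991992e-03, -1.14658528e-04]), 'ee_pos': array([ 0.1614577 , -0.55158924,  0.23083815]), 'eef_rot': array([-3.14051361e+00,  3.72424317e-05,  2.84733799e-01]), 'contact_force': array([-0.04240406,  0.20702578, -0.13328358]), 'moment': array([-0.02226348,  0.00403353, -0.00491562]), 'opening': 0.08532575498751069}
{'vfov': 48.00417322066233, 'cx': 282.6206785491086, 'cy': 211.2204122163613, 'eye': array([0.53451074, 0.63110875, 0.75375155]), 'attitude': array([-2.44651438,  0.00987596, -3.12465799])}
{'vfov': 50.95878408034507, 'cx': 274.2766736694537, 'cy': 210.94148223585165, 'eye': array([0.49145942, 0.05482973, 0.88847264]), 'attitude': array([-3.04784160e+00, -2.79152437e-03, -1.59455936e+00])}
{'vfov': 65.53551415257792, 'cx': 286.0184008518543, 'cy': 216.85285871987165, 'hand_eye': array([[-7.72687314e-04, -9.55780602e-01, -2.94079655e-01,
         7.40097349e-02],
       [ 9.99999437e-01, -9.52381838e-04,  4.67836537e-04,
        -2.44296831e-04],
       [-7.27225209e-04, -2.94079128e-01,  9.55780800e-01,
        -1.43386863e-01],
       [ 0.00000000e+00,  0.00000000e+00,  0.00000000e+00,
         1.00000000e+00]])}
```

View pics/side0.png

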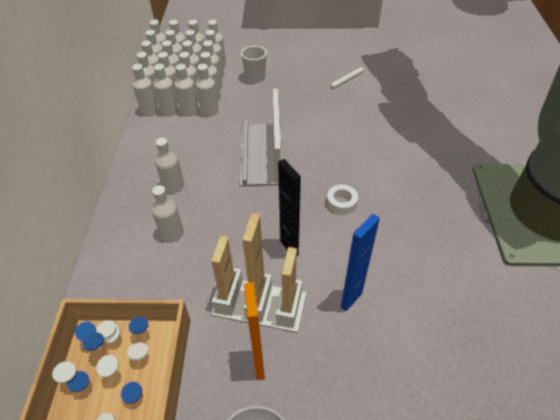

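View pics/top0.png

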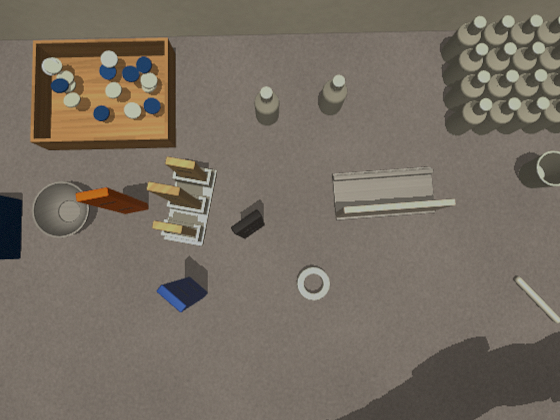

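View pics/wrist0.png

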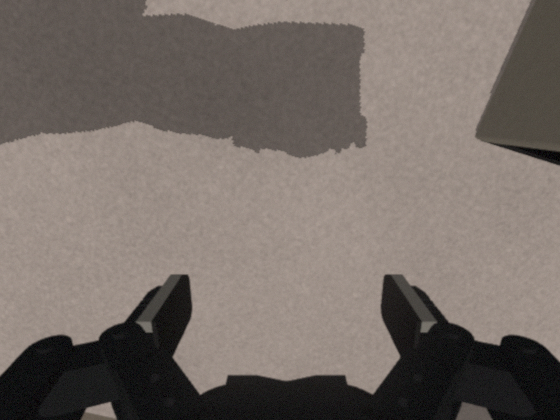

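Side: the plywood long board is in the middle pocket, top about (254,220). The stand is at (262,150). Top: board top at about (164,190), stand at (385,195). I'll zoom in for the corners.

```bash
python3 - <<'E'
import cv2
def crop(f,x,y,w,h,k,o):
    a=cv2.imread(f'pics/{f}.png')[y:y+h,x:x+w]
    a=cv2.resize(a,None,fx=k,fy=k,interpolation=cv2.INTER_CUBIC)
    for i in range(0,w,20): cv2.putText(a,str(x+i),(i*k,10),0,.35,(0,0,255),1); cv2.line(a,(i*k,12),(i*k,18),(0,0,255),1)
    for i in range(0,h,20): cv2.putText(a,str(y+i),(0,i*k+4),0,.35,(0,0,255),1)
    cv2.imwrite(f'pics/{o}.png',a)
crop('side0',200,200,120,130,5,'c_side_rack') 
crop('side0',225,80,80,115,5,'c_side_stand')
crop('top0',140,145,130,110,6,'c_top_rack')
crop('top0',320,155,150,75,5,'c_top_stand')
E
```

```text
(no output)
```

View pics/c_side_rack.png

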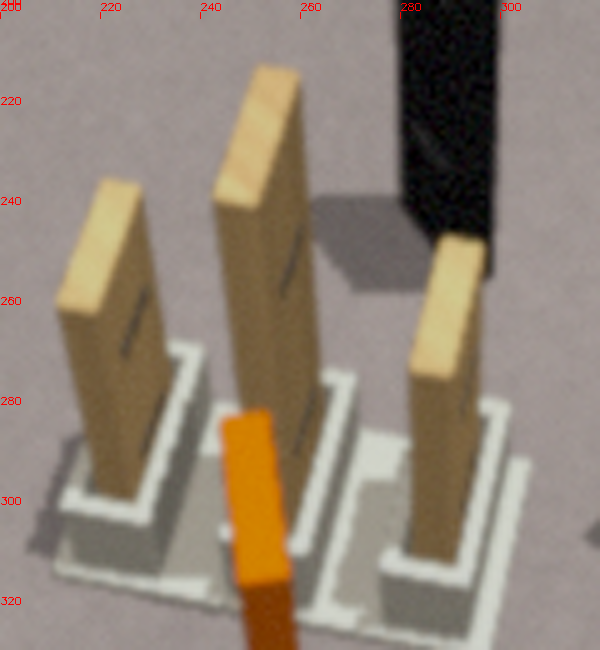

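View pics/c_side_stand.png

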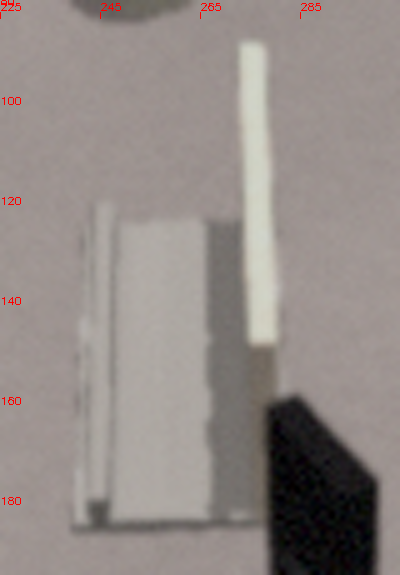

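View pics/c_top_rack.png

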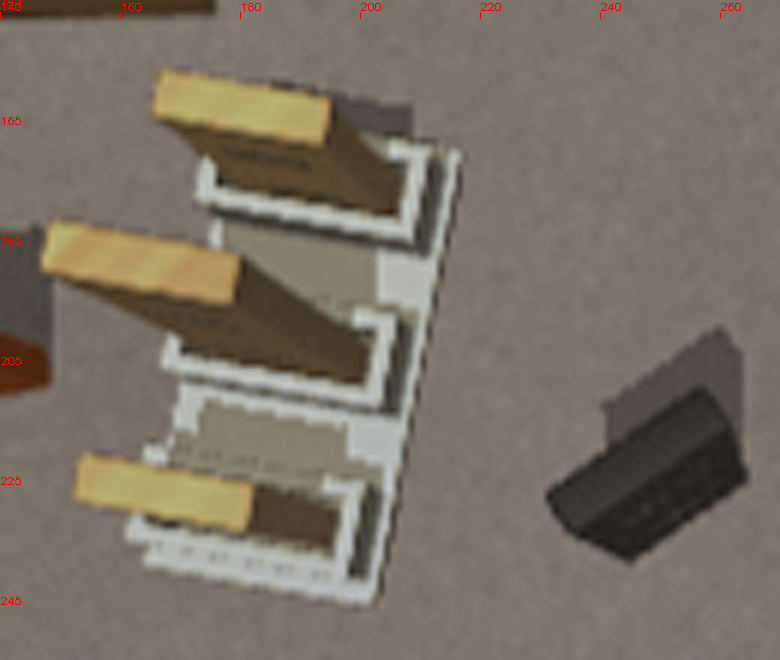

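View pics/c_top_stand.png

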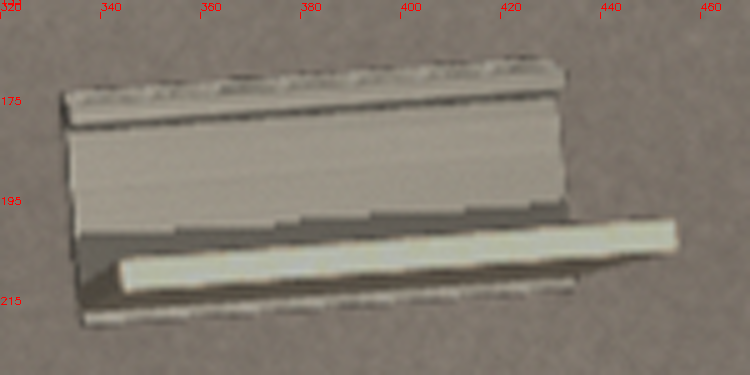

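```bash
cat >> h.py <<'E'
from scipy.spatial.transform import Rotation as Ro
def ray(d,uv,s=None):
    f=d['pixels'].shape[0]/2/np.tan(np.radians(d['vfov']/2))
    r=np.array([(uv[0]-d['cx'])/f,(uv[1]-d['cy'])/f,1.])
    if 'eye' in d: R=Ro.from_euler('xyz',d['attitude']).as_matrix(); e=d['eye']
    else:
        T=np.eye(4); T[:3,:3]=Ro.from_euler('xyz',s['eef_rot']).as_matrix(); T[:3,3]=s['ee_pos']
        T=T@d['hand_eye']; R=T[:3,:3]; e=T[:3,3]
    r=R@r; return np.array(e),r/np.linalg.norm(r)
def tri(rs):
    A=0;b=0
    for e,r in rs:
        P=np.eye(3)-np.outer(r,r); A=A+P; b=b+P@e
    p=np.linalg.solve(A,b)
    return p,max(np.linalg.norm((np.eye(3)-np.outer(r,r))@(p-e)) for e,r in rs)
def atz(er,z): e,r=er; return e+r*(z-e[2])/r[2]
def load(f): q=np.load('pics/'+f+'.npy',allow_pickle=True).item(); return q['d'],q['s']
def proj(d,p,s=None):
    f=d['pixels'].shape[0]/2/np.tan(np.radians(d['vfov']/2))
    if 'eye' in d: R=Ro.from_euler('xyz',d['attitude']).as_matrix(); e=d['eye']
    else:
        T=np.eye(4); T[:3,:3]=Ro.from_euler('xyz',s['eef_rot']).as_matrix(); T[:3,3]=s['ee_pos']
        T=T@d['hand_eye']; R=T[:3,:3]; e=T[:3,3]
    c=R.T@(np.asarray(p)-e); return np.array([d['cx']+f*c[0]/c[2],d['cy']+f*c[1]/c[2]])
E
python3 - <<'E'
from h import *
np.set_printoptions(precision=4,suppress=True)
t,_=load('top0'); s,_=load('side0')
def T(n,a,b): p,e=tri([ray(t,a),ray(s,b)]); print(n,p,'err',round(e,4)); return p
A=T('A',(148.3,181.7),(242.8,239.6));B=T('B',(180,187.3),(251.6,213.2))
C=T('C',(178.7,195.7),(260,214.4));D=T('D',(146.8,189.7),(251.4,241.4))
c=(A+B+C+D)/4; w=(A+D-B-C)/2; th=(A+B-C-D)/2
print('c',c,'w',w,np.linalg.norm(w),'yawdeg of y axis',np.degrees(np.arctan2(w[1],w[0])),'th',th,np.linalg.norm(th))
P=[T('plate face +y',(344,207),(274.8,149)),T('plate face -y',(455.2,199),(273,88.4)),T('back -y',(455.6,205),(278.2,88.4)),T('back +y',(344.8,213.2),(280.6,149))]
f=P[0]-P[1]; print(np.linalg.norm(f),np.degrees(np.arctan2(f[1],f[0])))
for n,q in [('lip lo-line+y',(333.6,180.6)),('lip lo -y',(432.4,174)),('lip outer +y',(332.4,173.4)),('lip out -y',(432,167.4)),('base near +y',(337,220)),('base near -y',(434.6,212.5))]:
    print(n,atz(ray(t,q),.022),atz(ray(t,q),.008))
# shorts, blk decoy
for n,a,b in [('sa',(166,157.5),(212,261.5)),('sb',(153.5,221),(283,274.5)),('sa -y near',(194.3,168.3),(228,237.8))]:
    T(n,a,b)
E
```

```text
A [0.6024 0.242  0.2248] err 0.0006
B [0.5928 0.1939 0.2244] err 0.0005
C [0.5803 0.196  0.2243] err 0.0002
D [0.5903 0.2444 0.2241] err 0.0006
c [0.5914 0.2191 0.2244] w [0.0098 0.0483 0.0001] 0.0492317797701864 yawdeg of y axis 78.55436240754555 th [ 0.0123 -0.0023  0.0005] 0.012550197343437139
plate face +y [ 0.569  -0.0741  0.1037] err 0.0003
plate face -y [ 0.5784 -0.273   0.1068] err 0.0003
back -y [ 0.5671 -0.2729  0.107 ] err 0.0008
back +y [ 0.5576 -0.0752  0.1028] err 0.0006
0.19916048176675413 92.72215714472782
lip lo-line+y [ 0.6307 -0.0689  0.022 ] [ 0.6329 -0.0709  0.008 ]
lip lo -y [ 0.6394 -0.2663  0.022 ] [ 0.6418 -0.2715  0.008 ]
lip outer +y [ 0.6452 -0.067   0.022 ] [ 0.6477 -0.069   0.008 ]
lip out -y [ 0.6527 -0.2662  0.022 ] [ 0.6553 -0.2714  0.008 ]
base near +y [ 0.552  -0.0727  0.022 ] [ 0.553  -0.0748  0.008 ]
base near -y [ 0.5623 -0.2662  0.022 ] [ 0.5635 -0.2714  0.008 ]
sa [0.6551 0.232  0.1545] err 0.0004
sb [0.5473 0.2533 0.1534] err 0.0011
sa -y near [0.6356 0.1848 0.1517] err 0.0007
```

```bash
python3 - <<'E'
import cv2
def crop(f,x,y,w,h,k,o):
    a=cv2.imread(f'pics/{f}.png')[y:y+h,x:x+w]
    a=cv2.convertScaleAbs(cv2.resize(a,None,fx=k,fy=k,interpolation=cv2.INTER_CUBIC),alpha=2)
    for i in range(0,w,20): cv2.putText(a,str(x+i),(i*k,10),0,.35,(0,0,255),1); cv2.line(a,(i*k,12),(i*k,18),(0,0,255),1)
    for i in range(0,h,20): cv2.putText(a,str(y+i),(0,i*k+4),0,.35,(0,0,255),1)
    return a
import numpy as np
a=crop('top0',60,170,220,90,3,'');b=crop('side0',235,150,130,250,2,'')
c=np.zeros((800-30,680,3),np.uint8);c[:270,:660]=a;c[270:770,:260]=b
cv2.imwrite('pics/dec.png',c[:770,:])
E
```

```text
(no output)
```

View pics/dec.png

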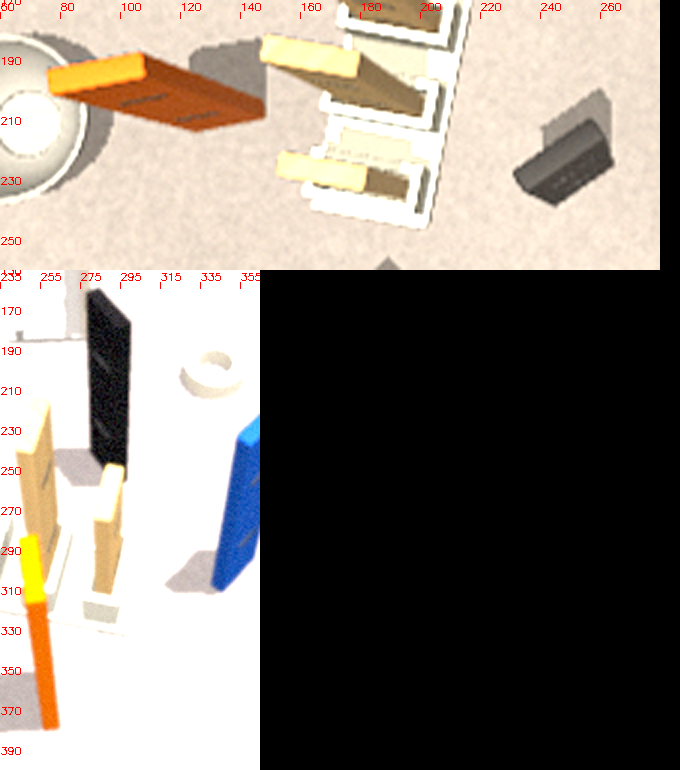

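```bash
python3 - <<'E'
from h import *
np.set_printoptions(precision=4,suppress=True)
t,_=load('top0'); s,_=load('side0')
for n,a,b in [('black near+y top',(231.5,228),(299.5,177)),('orange top far -y',(107,188),(246,284)),('orange top far +y',(77,193),(248,316))]:
    print(n,tri([ray(t,a),ray(s,b)]))
print('black base +y', atz(ray(s,(297,255)),0), 'far top z.2',atz(ray(s,(278,159)),.22),'black far base',atz(ray(s,(279,239)),0))
print('orange base', atz(ray(s,(263,379)),0),atz(ray(t,(147,206)),0))
E
```

```text
black near+y top (array([0.5259, 0.1171, 0.2216]), np.float64(0.0038207830555883585))
orange top far -y (array([0.5948, 0.3079, 0.2161]), np.float64(0.0012876890261851505))
orange top far +y (array([0.5887, 0.354 , 0.2157]), np.float64(0.0007575275319465063))
black base +y [0.523  0.1125 0.    ] far top z.2 [0.5567 0.0758 0.22  ] black far base [0.5586 0.0745 0.    ]
orange base [0.5782 0.3537 0.    ] [0.591  0.3079 0.    ]
```

```bash
cat >> h.py <<'E'
def plan(p1,R1,n,s=None,p0=None,R0=None,dec=(4,1)):
    """rows from the present pose to p1,R1 in n rows (straight, slerp), rounded, simulated"""
    s=s or manip.state()
    p=np.array(s['ee_pos'] if p0 is None else p0); R=Ro.from_euler('xyz',s['eef_rot']) if R0 is None else R0
    a=p.copy(); Ra=R; rv=(Ra.inv()*R1).as_rotvec()
    rows=[]
    for i in range(1,n+1):
        q=a+(p1-a)*i/n; Q=Ra*Ro.from_rotvec(rv*i/n)
        t=np.round(R.inv().apply(q-p),dec[0]); w=np.round(np.degrees((R.inv()*Q).as_rotvec()),dec[1])
        rows.append([float(x)+0 for x in t]+[float(x)+0 for x in w])
        p=p+R.apply(t); R=R*Ro.from_rotvec(np.radians(w))
    for k in range(0,n,8): print('[',',\n'.join(str(r) for r in rows[k:k+8]),']')
    print('end',np.round(p,4),np.round(R.as_euler('xyz'),4)); return p,R
def down(yawdeg): return Ro.from_euler('xyz',[np.pi,0,np.radians(yawdeg)])
E
python3 - <<'E'
from h import *
plan(np.array([.591,.219,.33]),down(78.5),24)
E
```

```text
[ [0.0262, -0.0258, -0.0041, 0.0, 0.0, -2.6],
[0.0273, -0.0246, -0.0041, 0.0, 0.0, -2.6],
[0.0285, -0.0233, -0.0041, 0.0, 0.0, -2.6],
[0.0294, -0.022, -0.0041, 0.0, 0.0, -2.6],
[0.0304, -0.0206, -0.0041, 0.0, 0.0, -2.6],
[0.0314, -0.0193, -0.0041, 0.0, 0.0, -2.5],
[0.0321, -0.0178, -0.0041, 0.0, 0.0, -2.6],
[0.0329, -0.0164, -0.0042, 0.0, 0.0, -2.6] ]
[ [0.0336, -0.0149, -0.0041, 0.0, 0.0, -2.6],
[0.0343, -0.0133, -0.0041, 0.0, 0.0, -2.6],
[0.0348, -0.0117, -0.0041, 0.0, 0.0, -2.6],
[0.0354, -0.0102, -0.0041, 0.0, 0.0, -2.6],
[0.0357, -0.0086, -0.0041, 0.0, 0.0, -2.6],
[0.0361, -0.0069, -0.0041, 0.0, 0.0, -2.6],
[0.0364, -0.0053, -0.0041, 0.0, 0.0, -2.6],
[0.0366, -0.0036, -0.0041, 0.0, 0.0, -2.6] ]
[ [0.0367, -0.0019, -0.0041, 0.0, 0.0, -2.5],
[0.0367, -0.0004, -0.0041, 0.0, 0.0, -2.6],
[0.0368, 0.0013, -0.0041, 0.0, 0.0, -2.6],
[0.0366, 0.003, -0.0041, 0.0, 0.0, -2.6],
[0.0365, 0.0046, -0.0041, 0.0, 0.0, -2.6],
[0.0362, 0.0063, -0.0041, 0.0, 0.0, -2.6],
[0.0359, 0.0079, -0.0041, 0.0, 0.0, -2.6],
[0.0355, 0.0096, -0.0042, 0.0, 0.0, -2.6] ]
end [0.591 0.219 0.33 ] [-3.1412e+00 -7.0000e-04  1.3704e+00]
```

{"op": "step_arm", "data": {
  "moves": [
    [0.026, -0.026, -0.008, 0, 0, -2.6],
    [0.027, -0.025, -0.008, 0, 0, -2.6],
    [0.0285, -0.023, -0.008, 0, 0, -2.6],
    [0.0295, -0.022, -0.008, 0, 0, -2.6],
    [0.0305, -0.0205, -0.008, 0, 0, -2.6],
    [0.0315, -0.0195, -0.008, 0, 0, -2.6],
    [0.032, -0.018, -0.008, 0, 0, -2.6],
    [0.033, -0.0165, -0.008, 0, 0, -2.6]
  ],
  "fingers": 0.0854,
  "force": 40
}}

```text
time: 0.95
ee_pos: [0.3044, -0.2861, 0.2947]
eef_rot: [-3.137, 0.001, 0.655]
contact_force: [0.7, 0.4, -0.6]
opening: 0.0855
```

{"op": "step_arm", "data": {
  "moves": [
    [0.0335, -0.015, -0.004, 0, 0, -2.6],
    [0.034, -0.013, -0.004, 0, 0, -2.6],
    [0.035, -0.0115, -0.004, 0, 0, -2.6],
    [0.035, -0.01, -0.004, 0, 0, -2.6],
    [0.0355, -0.0085, -0.004, 0, 0, -2.6],
    [0.036, -0.007, -0.004, 0, 0, -2.6],
    [0.036, -0.005, -0.004, 0, 0, -2.6],
    [0.0365, -0.0035, -0.004, 0, 0, -2.6]
  ]
}}

```text
time: 1.75
ee_pos: [0.4471, -0.0171, 0.3291]
eef_rot: [-3.139, -0.0, 1.033]
contact_force: [0.6, -0.6, 0.1]
opening: 0.0857
```

```bash
python3 - <<'E'
from h import *
plan(np.array([.591,.219,.33]),down(78.5),8)
E
```

```text
[ [0.0346, 0.0003, -0.0001, 0.0, 0.0, -2.4],
[0.0345, 0.0018, -0.0001, 0.0, 0.0, -2.4],
[0.0344, 0.0032, -0.0001, -0.1, 0.0, -2.4],
[0.0343, 0.0047, -0.0001, 0.0, 0.0, -2.5],
[0.034, 0.0061, -0.0001, 0.0, 0.0, -2.4],
[0.0337, 0.0076, -0.0001, 0.0, 0.0, -2.4],
[0.0334, 0.0089, -0.0001, 0.0, 0.0, -2.4],
[0.033, 0.0104, -0.0001, -0.1, 0.0, -2.4] ]
end [0.591 0.219 0.33 ] [ 3.1409e+00 -8.0000e-04  1.3697e+00]
```

{"op": "step_arm", "data": {
  "moves": [
    [0.0345, 0.0005, 0, 0, 0, -2.4],
    [0.0345, 0.002, 0, 0, 0, -2.4],
    [0.0345, 0.003, 0, 0, 0, -2.4],
    [0.034, 0.005, 0, 0, 0, -2.4],
    [0.034, 0.006, 0, 0, 0, -2.4],
    [0.034, 0.0075, 0, 0, 0, -2.4],
    [0.033, 0.009, 0, 0, 0, -2.4],
    [0.033, 0.01, 0, 0, 0, -2.4]
  ]
}}

```text
time: 2.55
ee_pos: [0.5936, 0.2301, 0.3288]
eef_rot: [-3.138, 0.0, 1.382]
contact_force: [0.5, -0.3, 0.8]
opening: 0.0854
```

```bash
python3 - <<'E'
from h import *
s,d=shot('wrist','w1'); print(s['ee_pos'],s['eef_rot'],s['qd'],s['joint_pos'])
for p in [(.6024,.242,.228),(.5928,.1939,.228),(.5803,.196,.228),(.5903,.2444,.228)]: print(proj(d,p,s))
E
```

```text
[0.593559   0.23009113 0.32880338] [-3.13849482e+00  1.74608965e-04  1.38184000e+00] [-0.4867609   0.57724797 -0.03088024 -1.28387931  0.1389762   0.70335548
  0.17634033] [-0.28708369  0.75391409 -0.34123218  1.02422814  0.23262361  1.40013237
 -0.77015207]
[296.08625386 199.62790218]
[295.10144461 258.07497499]
[279.55502095 258.38911447]
[280.07908314 199.52241702]
```

View pics/w1.png

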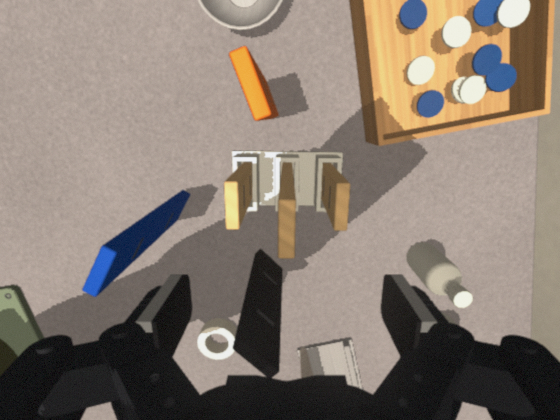

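Wrist: long board's top end spans about x 279–295, y 200–258, and its near edge falls where the two fixed cameras predicted (280–295, 258). The position is confirmed, so I'll align and descend.

```bash
python3 - <<'E'
from h import *
p,R=plan(np.array([.5914,.2191,.30]),down(78.5),4)
plan(np.array([.5914,.2191,.20]),down(78.5),4,p0=p,R0=R)
E
```

```text
[ [-0.0041, 0.0001, 0.0069, -0.1, 0.0, 0.3],
[-0.004, 0.0001, 0.0068, -0.1, 0.0, 0.2],
[-0.0041, 0.0001, 0.0069, 0.0, -0.1, 0.3],
[-0.0041, 0.0001, 0.0068, -0.1, 0.0, 0.3] ]
end [0.5914 0.2191 0.3   ] [-3.1415  0.      1.3696]
[ [0.0, 0.0, 0.025, 0.0, 0.0, 0.0],
[0.0, 0.0, 0.025, 0.0, 0.0, 0.0],
[0.0, 0.0, 0.025, 0.0, 0.0, 0.0],
[0.0, 0.0001, 0.025, 0.0, 0.0, 0.0] ]
end [0.5914 0.2191 0.2   ] [-3.1415  0.      1.3696]
```

{"op": "step_arm", "data": {
  "moves": [
    [-0.004, 0, 0.007, -0.1, 0, 0.3],
    [-0.004, 0, 0.007, -0.1, 0, 0.2],
    [-0.004, 0, 0.007, 0, 0, 0.3],
    [-0.004, 0, 0.007, 0, 0, 0.3],
    [0, 0, 0.025, 0, 0, 0],
    [0, 0, 0.025, 0, 0, 0],
    [0, 0, 0.02, 0, 0, 0],
    [0, 0, 0.01, 0, 0, 0]
  ]
}}

```text
time: 3.4
ee_pos: [0.5899, 0.2133, 0.2143]
eef_rot: [-3.141, -0.001, 1.362]
contact_force: [-0.5, -0.0, 0.1]
opening: 0.0849
```

```bash
python3 - <<'E'
from h import *
s,d=shot('wrist','w2'); print(s['ee_pos'],s['eef_rot'])
for p in [(.6024,.242,.228),(.5928,.1939,.228),(.5803,.196,.228),(.5903,.2444,.228)]: print(proj(d,p,s))
plan(np.array([.5914,.2191,.175]),down(78.5),4)
E
```

```text
[0.58993472 0.21329731 0.21427904] [-3.14125173e+00 -5.97220177e-04  1.36178013e+00]
[303.27303793 226.17498188]
[302.98128574 326.34240812]
[275.69262938 327.35513529]
[273.88538898 226.56367664]
[ [0.0015, 0.0001, 0.0096, 0.0, 0.0, -0.1],
[0.0016, 0.0001, 0.0096, 0.0, 0.0, -0.1],
[0.0015, 0.0001, 0.0096, -0.1, 0.0, -0.2],
[0.0016, 0.0001, 0.0096, 0.0, 0.0, -0.1] ]
end [0.5914 0.2191 0.175 ] [3.1411e+00 2.0000e-04 1.3705e+00]
```

View pics/w2.png

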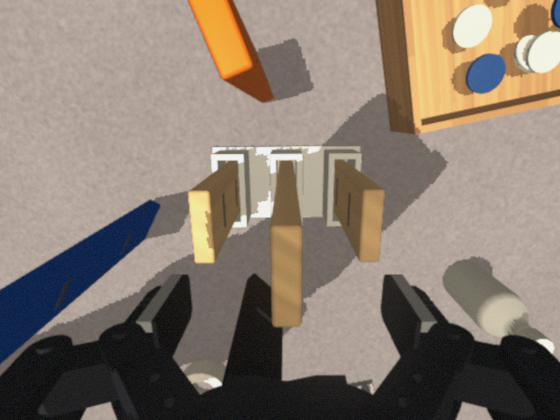

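Board top at x 272–301, y 226–326, which matches the prediction for z = 0.228 within 1–2 mm and is centred between the jaws. I'll descend the rest and close.

{"op": "step_arm", "data": {
  "moves": [
    [0.0015, 0, 0.0095, 0, 0, -0.1],
    [0.0015, 0, 0.0095, 0, 0, -0.1],
    [0.0015, 0, 0.0095, 0, 0, -0.2],
    [0.0015, 0, 0.0095, 0, 0, -0.1],
    [0, 0, 0, 0, 0, 0],
    [0, 0, 0, 0, 0, 0],
    [0, 0, 0, 0, 0, 0],
    [0, 0, 0, 0, 0, 0]
  ]
}}

```text
time: 4.25
ee_pos: [0.5919, 0.2194, 0.1746]
eef_rot: [3.14, -0.002, 1.37]
contact_force: [0.5, -0.2, -0.1]
opening: 0.0852
```

{"op": "step_arm", "data": {
  "moves": [
    [0, 0, 0, 0, 0, 0],
    [0, 0, 0, 0, 0, 0],
    [0, 0, 0, 0, 0, 0],
    [0, 0, 0, 0, 0, 0],
    [0, 0, 0, 0, 0, 0],
    [0, 0, 0, 0, 0, 0],
    [0, 0, 0, 0, 0, 0],
    [0, 0, 0, 0, 0, 0]
  ],
  "fingers": 0.0,
  "force": 50
}}

```text
time: 5.05
ee_pos: [0.5922, 0.2194, 0.1754]
eef_rot: [3.139, -0.002, 1.37]
contact_force: [-0.7, 0.3, 1.6]
opening: 0.0135
```

```bash
python3 - <<'E'
from h import *
s,d=shot('wrist','w3'); print(s)
E
```

```text
{'time': 5.05, 'joint_pos': array([-0.26420386,  0.86896456, -0.31686777,  1.32973306,  0.28940954,
        0.98432159, -0.83605545]), 'qd': array([-1.67599171e-04, -1.10194614e-04,  2.00485176e-03,  9.02408337e-05,
       -6.85986772e-04,  1.28732685e-04,  5.10258905e-04]), 'effort': array([ 4.77632938e-02, -9.88493729e+01, -4.68913615e+00, -2.31819946e+01,
        5.06356219e-02, -4.93188424e-02,  8.79250401e-04]), 'ee_pos': array([0.59217411, 0.21944788, 0.17544667]), 'eef_rot': array([ 3.13903353e+00, -2.37386191e-03,  1.37005013e+00]), 'contact_force': array([-0.73201732,  0.34653862,  1.6297218 ]), 'moment': array([ 0.0238798 ,  0.04958942, -0.0373795 ]), 'opening': 0.013511846827965024}
```

View pics/w3.png

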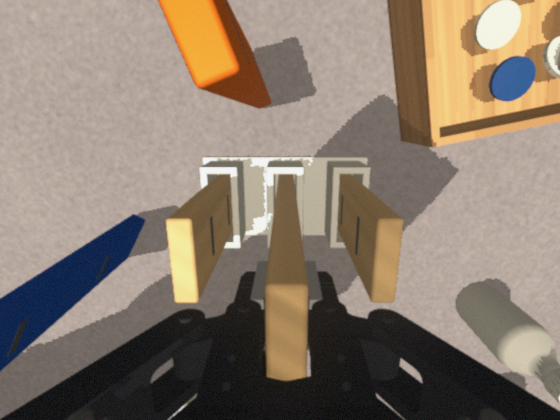

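Held: opening 13.5 mm and the board is in line between the pads. Lifting straight up.

{"op": "step_arm", "data": {
  "moves": [
    [0, 0, -0.01, 0, 0, 0],
    [0, 0, -0.02, 0, 0, 0],
    [0, 0, -0.03, 0, 0, 0],
    [0, 0, -0.035, 0, 0, 0],
    [0, 0, -0.035, 0, 0, 0],
    [0, 0, -0.035, 0, 0, 0],
    [0, 0, -0.035, 0, 0, 0],
    [0, 0, -0.02, 0, 0, 0]
  ]
}}

```text
time: 5.9
ee_pos: [0.5894, 0.2181, 0.4062]
eef_rot: [-3.14, -0.001, 1.371]
contact_force: [-0.8, 1.5, -1.6]
opening: 0.0134
```

```bash
python3 - <<'E'
from h import *
s,d=shot('side','s2'); print(s['ee_pos'],s['eef_rot'],s['opening'],s['contact_force'],s['moment'])
E
```

```text
[0.58935653 0.21808525 0.40618417] [-3.13991200e+00 -1.18969241e-03  1.37118488e+00] 0.013365988950939362 [-0.75678501  1.52200544 -1.63225546] [-0.01038831 -0.04643822 -0.00757263]
```

View pics/s2.png

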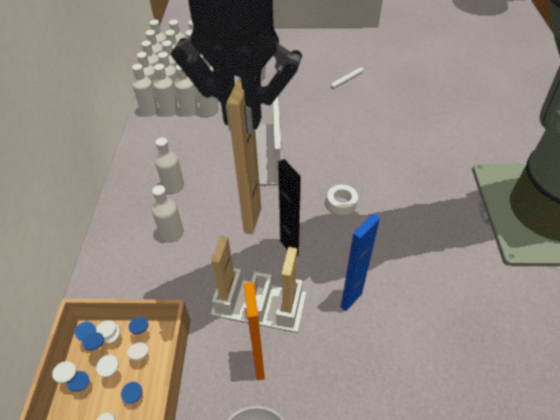

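```bash
cat >> h.py <<'E'
YS=2.72; S=np.array([.636,-.171,.008]); L=.1674
Xs=np.array([np.cos(np.radians(YS)),np.sin(np.radians(YS)),0]); Zs=np.array([0,0,1.])
def goal(bx,bz,th):
    """tcp pose with the board's back lower edge at (bx,bz) in stand frame, lean th deg"""
    a=np.radians(th); zb=-np.sin(a)*Xs+np.cos(a)*Zs; xb=np.cos(a)*Xs+np.sin(a)*Zs
    foot=S+bx*Xs+bz*Zs+.007*xb
    return foot+L*zb, down(90+YS)*Ro.from_rotvec([-a,0,0]), foot
E
python3 - <<'E'
from h import *
import cv2
np.set_printoptions(precision=4,suppress=True)
d,s=load('s2'); R=Ro.from_euler('xyz',s['eef_rot'])
for q in [(.025,.007,L),(.025,-.007,L),(-.025,-.007,L),(.025,.007,-.053)]: print(proj(d,s['ee_pos']+R.apply(q)))
a=d['pixels'][60:260,200:310,::-1]; cv2.imwrite('pics/s2c.png',cv2.resize(a,None,fx=3,fy=3,interpolation=cv2.INTER_CUBIC))
for g in [(-.016,.06,23),(-.015,.010,23),(-.0126,0,25.8)]:
    p,Rg,f=goal(*g); print(p,Rg.as_euler('xyz'),Rg.as_matrix()[:,2],f)
p,Rg,f=goal(-.016,.06,23)
p=p.copy();
plan(p,Rg,16)
E
```

```text
[242.6729 233.1756]
[252.5567 234.8625]
[261.4496 207.558 ]
[226.0659 101.1792]
[ 0.5611 -0.1746  0.2248] [2.7402 0.     1.6183] [ 0.3903  0.0185 -0.9205] [ 0.6265 -0.1715  0.0707]
[ 0.5621 -0.1745  0.1748] [2.7402 0.     1.6183] [ 0.3903  0.0185 -0.9205] [ 0.6275 -0.1714  0.0207]
[ 0.5569 -0.1748  0.1618] [2.6913 0.     1.6183] [ 0.4347  0.0207 -0.9003] [ 0.6297 -0.1713  0.011 ]
[ [-0.0245, 0.0031, 0.0114, -1.4, 0.2, -0.9],
[-0.0245, 0.0025, 0.0114, -1.5, 0.1, -0.9],
[-0.0246, 0.0017, 0.0114, -1.4, 0.2, -0.8],
[-0.0246, 0.0012, 0.0114, -1.4, 0.2, -0.9],
[-0.0247, 0.0005, 0.0112, -1.4, 0.1, -0.9],
[-0.0248, -0.0002, 0.0113, -1.5, 0.2, -0.9],
[-0.0247, -0.0009, 0.0111, -1.4, 0.2, -0.8],
[-0.0248, -0.0014, 0.0111, -1.4, 0.1, -0.9] ]
[ [-0.0248, -0.0022, 0.0109, -1.4, 0.2, -0.9],
[-0.0247, -0.0028, 0.0108, -1.5, 0.2, -0.9],
[-0.0248, -0.0034, 0.0106, -1.4, 0.1, -0.8],
[-0.0247, -0.0041, 0.0105, -1.4, 0.2, -0.9],
[-0.0247, -0.0047, 0.0103, -1.4, 0.2, -0.9],
[-0.0246, -0.0053, 0.0101, -1.5, 0.1, -0.9],
[-0.0246, -0.006, 0.0099, -1.4, 0.2, -0.8],
[-0.0245, -0.0066, 0.0097, -1.4, 0.2, -0.9] ]
end [ 0.5611 -0.1745  0.2248] [ 2.7407 -0.0004  1.6183]
```

View pics/s2c.png

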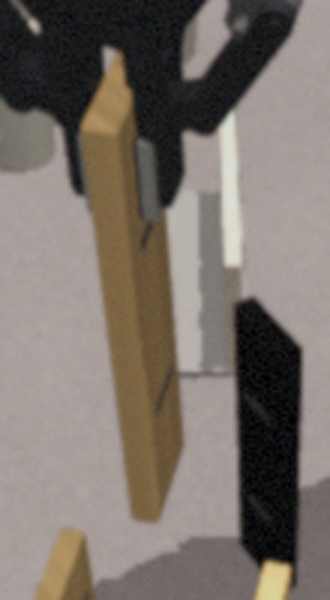

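Foot corners at about (244,232) and (252,234) match the pose model within 1–2 px. I'll carry it over high, tilting on the way.

```bash
python3 - <<'E'
from h import *
p,R=plan(np.array([.58,.0,.40]),down(86)*Ro.from_rotvec([-.2,0,0]),8,dec=(3,1))
p,R=plan(goal(-.016,.07,23)[0],goal(-.016,.06,23)[1],8,p0=p,R0=R,dec=(3,1))
E
```

```text
[ [-0.027, 0.004, 0.001, -1.4, 0.1, -0.9],
[-0.027, 0.004, 0.001, -1.4, 0.0, -1.0],
[-0.027, 0.003, 0.001, -1.5, 0.1, -0.9],
[-0.027, 0.003, 0.001, -1.4, 0.1, -0.9],
[-0.028, 0.002, 0.001, -1.4, 0.1, -0.9],
[-0.027, 0.002, 0.002, -1.4, 0.0, -1.0],
[-0.027, 0.002, 0.001, -1.5, 0.1, -0.9],
[-0.027, 0.001, 0.001, -1.4, 0.1, -0.9] ]
end [5.803e-01 3.000e-04 4.001e-01] [ 2.9416e+00 -5.0000e-04  1.5004e+00]
[ [-0.022, -0.005, 0.02, -1.4, 0.2, -0.8],
[-0.022, -0.006, 0.02, -1.5, 0.3, -0.8],
[-0.022, -0.006, 0.02, -1.4, 0.2, -0.8],
[-0.022, -0.008, 0.019, -1.5, 0.3, -0.8],
[-0.022, -0.008, 0.019, -1.4, 0.2, -0.8],
[-0.022, -0.009, 0.019, -1.4, 0.3, -0.8],
[-0.022, -0.009, 0.018, -1.5, 0.2, -0.9],
[-0.021, -0.011, 0.018, -1.4, 0.3, -0.8] ]
end [ 0.5608 -0.1741  0.2348] [ 2.7406e+00 -1.0000e-04  1.6190e+00]
```

{"op": "step_arm", "data": {
  "moves": [
    [-0.027, 0.004, 0.001, -1.4, 0.1, -0.9],
    [-0.027, 0.004, 0.001, -1.4, 0, -1.0],
    [-0.027, 0.003, 0.001, -1.5, 0.1, -0.9],
    [-0.027, 0.003, 0.001, -1.4, 0.1, -0.9],
    [-0.028, 0.002, 0.001, -1.4, 0.1, -0.9],
    [-0.027, 0.002, 0.002, -1.4, 0, -1.0],
    [-0.027, 0.002, 0.001, -1.5, 0.1, -0.9],
    [-0.027, 0.001, 0.001, -1.4, 0.1, -0.9]
  ]
}}

```text
time: 6.75
ee_pos: [0.5782, -0.0037, 0.403]
eef_rot: [2.933, -0.001, 1.512]
contact_force: [1.2, 0.2, -1.5]
opening: 0.0135
```

```bash
python3 - <<'E'
from h import *
p,R=plan(goal(-.016,.07,23)[0],goal(-.016,.06,23)[1],8,dec=(3,1))
E
```

```text
[ [-0.021, -0.005, 0.02, -1.4, 0.2, -0.7],
[-0.022, -0.006, 0.021, -1.4, 0.2, -0.8],
[-0.021, -0.007, 0.019, -1.3, 0.3, -0.7],
[-0.022, -0.007, 0.02, -1.4, 0.2, -0.7],
[-0.021, -0.009, 0.019, -1.4, 0.2, -0.7],
[-0.022, -0.009, 0.02, -1.4, 0.2, -0.8],
[-0.021, -0.009, 0.018, -1.4, 0.2, -0.7],
[-0.021, -0.011, 0.019, -1.4, 0.3, -0.7] ]
end [ 0.5608 -0.1742  0.2346] [ 2.7394e+00 -7.0000e-04  1.6178e+00]
```

{"op": "step_arm", "data": {
  "moves": [
    [-0.021, -0.005, 0.018, -1.4, 0.2, -0.7],
    [-0.022, -0.006, 0.018, -1.4, 0.2, -0.8],
    [-0.021, -0.007, 0.018, -1.3, 0.3, -0.7],
    [-0.022, -0.007, 0.018, -1.4, 0.2, -0.7],
    [-0.021, -0.009, 0.018, -1.4, 0.2, -0.7],
    [-0.022, -0.009, 0.018, -1.4, 0.2, -0.8],
    [-0.018, -0.008, 0.016, -1.4, 0.2, -0.7],
    [-0.01, -0.006, 0.01, -1.0, 0.2, -0.5]
  ]
}}

```text
time: 7.55
ee_pos: [0.5568, -0.169, 0.2578]
eef_rot: [2.734, 0.004, 1.615]
contact_force: [0.8, -0.2, -1.8]
opening: 0.0135
```

```bash
python3 - <<'E'
from h import *
shot('side','s3');shot('top','t3')
p,R=plan(goal(-.016,.03,23)[0],goal(-.016,.06,23)[1],6,dec=(3,1))
E
```

```text
[ [-0.001, -0.003, 0.01, 0.0, 0.0, 0.0],
[-0.001, -0.004, 0.01, 0.1, 0.1, -0.1],
[-0.001, -0.003, 0.01, 0.0, 0.0, 0.0],
[-0.001, -0.004, 0.01, 0.1, 0.1, 0.0],
[-0.001, -0.003, 0.009, 0.0, 0.0, 0.0],
[0.0, -0.003, 0.01, 0.0, 0.1, -0.1] ]
end [ 0.5613 -0.1741  0.1952] [ 2.7395e+00 -5.0000e-04  1.6191e+00]
```

View pics/s3.png

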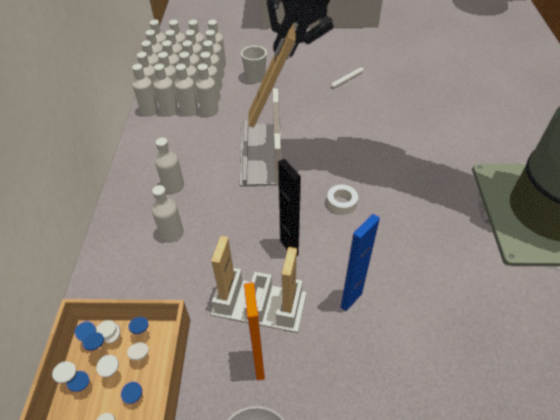

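View pics/t3.png

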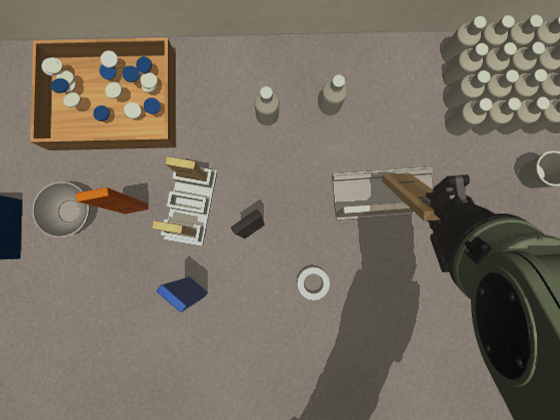

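Side view: the board leans over the plate with its foot at about (252,122), above the tray. Both short boards still stand. Lowering to about 30 mm above the floor.

{"op": "step_arm", "data": {
  "moves": [
    [-0.001, -0.003, 0.009, 0, 0, 0],
    [-0.001, -0.003, 0.009, 0.1, 0.1, 0],
    [-0.001, -0.003, 0.009, 0, 0, 0],
    [-0.001, -0.003, 0.009, 0.1, 0.1, 0],
    [0, -0.003, 0.008, 0, 0, 0],
    [0, -0.002, 0.006, 0, 0, 0],
    [0, 0, 0, 0, 0, 0],
    [0, 0, 0, 0, 0, 0]
  ]
}}

```text
time: 8.45
ee_pos: [0.5624, -0.1703, 0.2019]
eef_rot: [2.739, -0.0, 1.619]
contact_force: [-0.3, -0.7, -1.0]
opening: 0.0133
```

```bash
cat >> h.py <<'E'
def where(s):
    R=Ro.from_euler('xyz',s['eef_rot']); f=s['ee_pos']+R.apply([0,-.007,L])-S; 
    zb=-R.as_matrix()[:,2]; 
    Ys=np.cross(Zs,Xs)
    print('back edge in stand x,y,z mm',np.round(1e3*np.array([f@Xs,f@Ys,f[2]]),1),'lean',round(np.degrees(np.arctan2(-zb@Xs,zb[2])),2),'side tilt',round(np.degrees(zb@Ys),2),'F',np.round(s['contact_force'],1),'M',np.round(s['moment'],2),'open',round(s['opening'],4),'t',s['time'])
    # back face at the plate top height
    th=np.arctan2(-zb@Xs,zb[2]); print('gap to plate edge mm', round(1e3*(f@Xs-(.102-f[2])*np.tan(th)+.062),1))
E
python3 - <<'E'
from h import *
s,d=shot('side','s4');where(s)
a=d['pixels'][20:200,200:330,::-1]; cv2.imwrite('pics/s4c.png',cv2.resize(a,None,fx=4,fy=4,interpolation=cv2.INTER_CUBIC)[:,:])
R=Ro.from_euler('xyz',s['eef_rot'])
for q in [(.025,.007,L),(.025,-.007,L),(-.025,-.007,L),(.025,.007,-.053)]: print((proj(d,s['ee_pos']+R.apply(q))-[200,20])*4)
E
```

```text
back edge in stand x,y,z mm [-14.3   4.2  37.1] lean 23.07 side tilt -0.02 F [-0.3 -0.7 -1. ] M [-0.02  0.55 -0.01] open 0.0133 t 8.45
gap to plate edge mm 20.0
[187.48135438 502.79846123]
[211.50898435 509.56400051]
[212.34721606 449.73389641]
[342.70835542 173.48504779]
```

View pics/s4c.png

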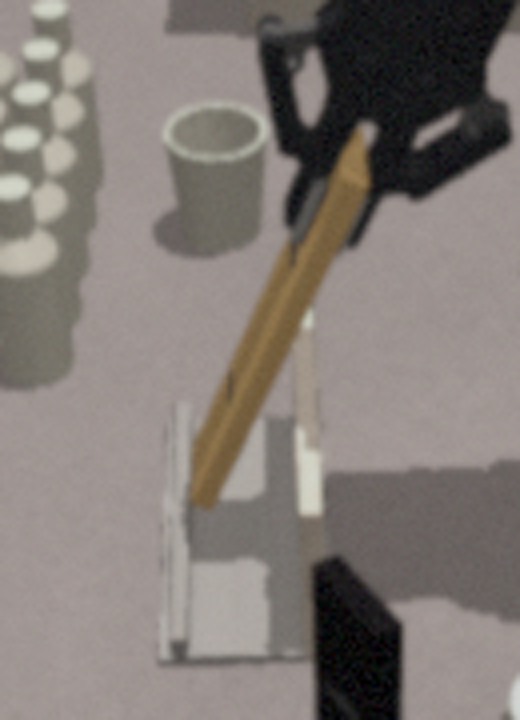

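```bash
python3 - <<'E'
from h import *
p,R=plan(goal(-.017,.004,23)[0],goal(-.017,.004,23)[1],7,dec=(4,1))
E
```

```text
[ [-0.0006, -0.0022, 0.0042, 0.0, 0.0, 0.0],
[-0.0006, -0.0022, 0.0042, 0.0, 0.0, 0.0],
[-0.0006, -0.0022, 0.0043, 0.0, 0.0, 0.0],
[-0.0006, -0.0021, 0.0042, 0.0, 0.0, 0.0],
[-0.0006, -0.0022, 0.0042, 0.1, 0.0, 0.0],
[-0.0006, -0.0022, 0.0042, 0.0, 0.0, 0.0],
[-0.0006, -0.0022, 0.0042, 0.0, 0.0, 0.0] ]
end [ 0.5601 -0.1746  0.1688] [ 2.7406e+00 -1.0000e-04  1.6186e+00]
```

{"op": "step_arm", "data": {
  "moves": [
    [-0.0005, -0.002, 0.004, 0, 0, 0],
    [-0.0005, -0.002, 0.004, 0, 0, 0],
    [-0.0005, -0.002, 0.004, 0, 0, 0],
    [-0.0005, -0.002, 0.004, 0, 0, 0],
    [-0.0005, -0.002, 0.004, 0, 0, 0],
    [-0.0005, -0.002, 0.004, 0, 0, 0],
    [-0.0005, -0.002, 0.003, 0, 0, 0],
    [0, 0, 0, 0, 0, 0]
  ]
}}

```text
time: 9.3
ee_pos: [0.5601, -0.1746, 0.1694]
eef_rot: [2.738, 0.0, 1.618]
contact_force: [-0.4, -0.8, -1.6]
opening: 0.0134
```

```bash
python3 - <<'E'
from h import *
where(manip.state())
E
```

```text
back edge in stand x,y,z mm [-16.7  -0.1   4.7] lean 23.11 side tilt 0.02 F [-0.4 -0.8 -1.6] M [-0.07  0.65 -0.  ] open 0.0134 t 9.3
gap to plate edge mm 3.8
```

{"op": "step_arm", "data": {
  "moves": [
    [0, -0.0004, 0.0009, 0, 0, 0],
    [0, -0.0004, 0.0009, 0, 0, 0],
    [0, -0.0004, 0.0009, 0, 0, 0],
    [0, -0.0004, 0.0009, 0, 0, 0],
    [0, 0, 0, 0, 0, 0],
    [0, 0, 0, 0, 0, 0],
    [0, 0, 0, 0, 0, 0],
    [0, 0, 0, 0, 0, 0]
  ]
}}

```text
time: 10.1
ee_pos: [0.5604, -0.1746, 0.1657]
eef_rot: [2.737, 0.0, 1.618]
contact_force: [-0.4, 0.7, -1.2]
opening: 0.0135
```

```bash
python3 - <<'E'
from h import *
where(manip.state())
E
```

```text
back edge in stand x,y,z mm [-16.3  -0.1   1. ] lean 23.16 side tilt 0.03 F [-0.4  0.7 -1.2] M [-0.06  0.61 -0.02] open 0.0135 t 10.1
gap to plate edge mm 2.5
```

Not in contact yet, so a little lower.

{"op": "step_arm", "data": {
  "moves": [
    [0, -0.0004, 0.0009, 0, 0, 0],
    [0, -0.0002, 0.0005, 0, 0, 0],
    [0, -0.0002, 0.0005, 0, 0, 0],
    [0, 0, 0, 0, 0, 0],
    [0, 0, 0, 0, 0, 0],
    [0, 0, 0, 0, 0, 0],
    [0, 0, 0, 0, 0, 0],
    [0, 0, 0, 0, 0, 0]
  ]
}}

```text
time: 10.9
ee_pos: [0.5606, -0.175, 0.1646]
eef_rot: [2.735, 0.001, 1.618]
contact_force: [-0.4, -0.3, 0.5]
opening: 0.0136
```

```bash
python3 - <<'E'
from h import *
where(manip.state())
E
```

```text
back edge in stand x,y,z mm [-15.8  -0.7   0. ] lean 23.27 side tilt 0.09 F [-0.4 -0.3  0.5] M [-0.08  0.51  0.05] open 0.0136 t 10.9
gap to plate edge mm 2.4
```

Floor contact around z = 0, as expected. Now I'll slide the foot to the lip.

{"op": "step_arm", "data": {
  "moves": [
    [0, 0.0007, 0.0003, 0, 0, 0],
    [0, 0.0007, 0.0003, 0, 0, 0],
    [0, 0.0007, 0.0003, 0, 0, 0],
    [0, 0.0007, 0.0003, 0, 0, 0],
    [0, 0.0005, 0.0002, 0, 0, 0],
    [0, 0, 0, 0, 0, 0],
    [0, 0, 0, 0, 0, 0],
    [0, 0, 0, 0, 0, 0]
  ]
}}

```text
time: 11.7
ee_pos: [0.5645, -0.1748, 0.1647]
eef_rot: [2.736, 0.002, 1.618]
contact_force: [-2.1, -0.1, 1.3]
opening: 0.0136
```

```bash
python3 - <<'E'
from h import *
s,d=shot('side','s5');where(s)
a=d['pixels'][20:200,200:330,::-1]; cv2.imwrite('pics/s5c.png',cv2.resize(a,None,fx=4,fy=4,interpolation=cv2.INTER_CUBIC)[:,:])
E
```

```text
back edge in stand x,y,z mm [-12.   -0.7   0.1] lean 23.26 side tilt 0.1 F [-2.1 -0.1  1.3] M [-0.04  0.67  0.06] open 0.0136 t 11.7
gap to plate edge mm 6.2
```

View pics/s5c.png

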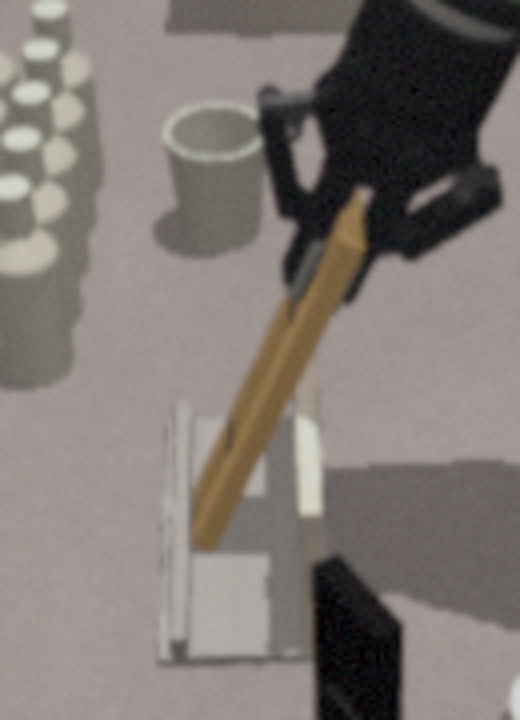

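The foot sits at the lip (crop (205,545)), with Fx −2 N. Now I'll lean it back about its foot in small steps.

{"op": "step_arm", "data": {
  "moves": [
    [0, -0.0015, 0, -0.5, 0, 0],
    [0, -0.0015, 0, -0.5, 0, 0],
    [0, -0.0015, 0, -0.5, 0, 0],
    [0, -0.0015, 0, -0.5, 0, 0],
    [0, 0, 0, 0, 0, 0],
    [0, 0, 0, 0, 0, 0],
    [0, 0, 0, 0, 0, 0],
    [0, 0, 0, 0, 0, 0]
  ]
}}

```text
time: 12.55
ee_pos: [0.5585, -0.1751, 0.1622]
eef_rot: [2.697, 0.002, 1.618]
contact_force: [-2.6, 0.3, 2.5]
opening: 0.0136
```

```bash
python3 - <<'E'
from h import *
where(manip.state())
E
```

```text
back edge in stand x,y,z mm [-12.   -0.7   0. ] lean 25.47 side tilt 0.1 F [-2.6  0.3  2.5] M [ 0.07  0.71 -0.03] open 0.0136 t 12.55
gap to plate edge mm 1.5
```

{"op": "step_arm", "data": {
  "moves": [
    [0, -0.0009, 0, -0.3, 0, 0],
    [0, -0.0009, 0, -0.3, 0, 0],
    [0, -0.0006, 0, -0.2, 0, 0],
    [0, 0, 0, 0, 0, 0],
    [0, 0, 0, 0, 0, 0],
    [0, 0, 0, 0, 0, 0],
    [0, 0, 0, 0, 0, 0],
    [0, 0, 0, 0, 0, 0]
  ]
}}

```text
time: 13.35
ee_pos: [0.5573, -0.1761, 0.1624]
eef_rot: [2.687, -0.0, 1.618]
contact_force: [-1.2, 0.9, -1.0]
opening: 0.0134
```

```bash
python3 - <<'E'
from h import *
s,d=shot('side','s6');where(s)
a=d['pixels'][20:200,200:330,::-1]; cv2.imwrite('pics/s6c.png',cv2.resize(a,None,fx=4,fy=4,interpolation=cv2.INTER_CUBIC)[:,:])
E
```

```text
back edge in stand x,y,z mm [-11.6  -1.2   1. ] lean 26.04 side tilt -0.03 F [-1.2  0.9 -1. ] M [-0.05  0.88  0.  ] open 0.0134 t 13.35
gap to plate edge mm 1.0
```

View pics/s6c.png

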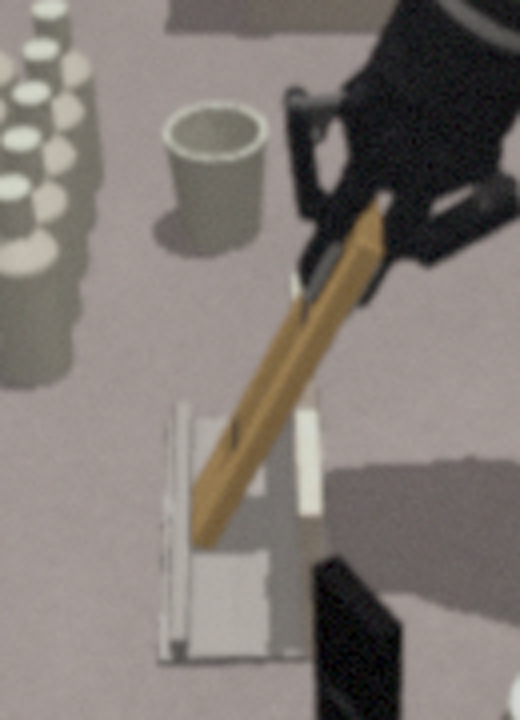

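The foot came up about 1 mm (Fz back to the hanging value), so I'll lower it again and finish the lean.

{"op": "step_arm", "data": {
  "moves": [
    [0, -0.0004, 0.0008, 0, 0, 0],
    [0, -0.0003, 0.0006, 0, 0, 0],
    [0, -0.0009, 0.0001, -0.3, 0, 0],
    [0, -0.0009, 0.0001, -0.3, 0, 0],
    [0, 0, 0, 0, 0, 0],
    [0, 0, 0, 0, 0, 0],
    [0, 0, 0, 0, 0, 0],
    [0, 0, 0, 0, 0, 0]
  ]
}}

```text
time: 14.2
ee_pos: [0.5573, -0.1777, 0.1627]
eef_rot: [2.684, -0.003, 1.62]
contact_force: [-2.1, 0.5, -1.2]
opening: 0.0134
```

```bash
python3 - <<'E'
from h import *
s=manip.state();where(s)
E
```

```text
back edge in stand x,y,z mm [-11.3  -2.3   1.4] lean 26.21 side tilt -0.21 F [-2.1  0.5 -1.2] M [ 0.16  1.32 -0.  ] open 0.0134 t 14.2
gap to plate edge mm 1.2
```

{"op": "step_arm", "data": {
  "moves": [
    [0.0005, 0, 0.0012, 0, 0, 0],
    [0.0005, 0, 0.0012, 0, 0, 0],
    [0, 0, 0.0012, 0, 0, 0],
    [0, 0, 0.0008, 0, 0, 0],
    [0, 0, 0, 0, 0, 0],
    [0, 0, 0, 0, 0, 0],
    [0, 0, 0, 0, 0, 0],
    [0, 0, 0, 0, 0, 0]
  ]
}}

```text
time: 15.0
ee_pos: [0.5581, -0.1777, 0.1618]
eef_rot: [2.686, -0.001, 1.619]
contact_force: [-5.4, 0.4, 1.7]
opening: 0.0134
```

```bash
python3 - <<'E'
from h import *
s=manip.state();where(s)
s,d=shot('side','s7')
a=d['pixels'][20:200,200:330,::-1]; cv2.imwrite('pics/s7c.png',cv2.resize(a,None,fx=4,fy=4,interpolation=cv2.INTER_CUBIC)[:,:])
E
```

```text
back edge in stand x,y,z mm [-10.7  -2.8   0.4] lean 26.1 side tilt -0.05 F [-5.4  0.4  1.7] M [0.18 1.58 0.17] open 0.0134 t 15.0
gap to plate edge mm 1.5
```

View pics/s7c.png

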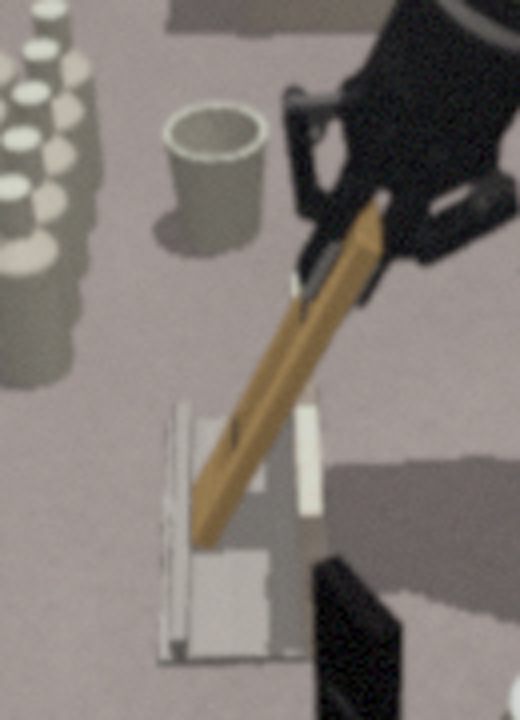

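The foot is on the floor and against the lip (Fx −5.4, Fz +1.7), with lean 26.1° and contact or near-contact on the plate. I'll release part-way.

{"op": "step_arm", "data": {
  "moves": [
    [0, 0, 0, 0, 0, 0],
    [0, 0, 0, 0, 0, 0],
    [0, 0, 0, 0, 0, 0],
    [0, 0, 0, 0, 0, 0],
    [0, 0, 0, 0, 0, 0],
    [0, 0, 0, 0, 0, 0],
    [0, 0, 0, 0, 0, 0],
    [0, 0, 0, 0, 0, 0]
  ],
  "fingers": 0.05
}}

```text
time: 15.85
ee_pos: [0.56, -0.178, 0.1627]
eef_rot: [2.682, -0.0, 1.619]
contact_force: [-0.2, 0.5, -0.3]
opening: 0.05
```

```bash
python3 - <<'E'
from h import *
s=manip.state();where(s)
s,d=shot('side','s8')
a=d['pixels'][20:200,200:330,::-1]; cv2.imwrite('pics/s8c.png',cv2.resize(a,None,fx=4,fy=4,interpolation=cv2.INTER_CUBIC)[:,:])
E
```

```text
back edge in stand x,y,z mm [-8.2 -3.3  1.5] lean 26.35 side tilt -0.02 F [-0.2  0.5 -0.3] M [-0.03  0.48  0.02] open 0.05 t 15.85
gap to plate edge mm 4.1
```

View pics/s8c.png

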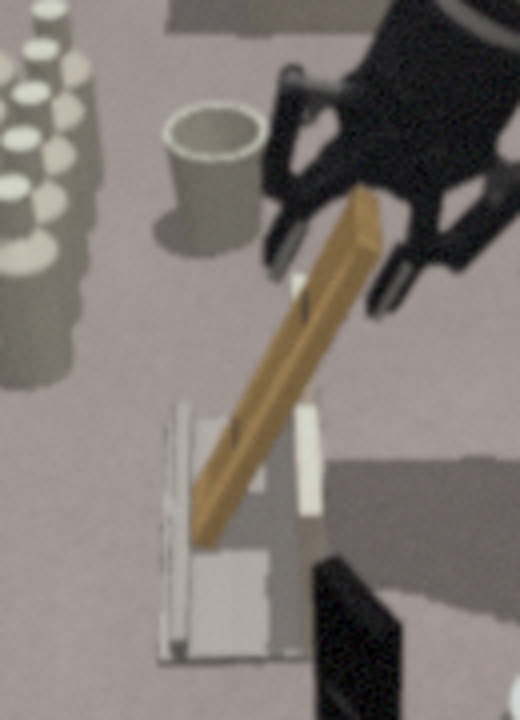

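Released: the board stays leaning, with clear gaps to both fingers. I'll retreat along the tool axis.

{"op": "step_arm", "data": {
  "moves": [
    [0, -0.001, -0.01, 0, 0, 0],
    [0, 0, -0.02, 0, 0, 0],
    [0, 0, -0.025, 0, 0, 0],
    [0, 0, -0.03, 0, 0, 0],
    [0, 0, -0.03, 0, 0, 0],
    [0, 0, -0.02, 0, 0, 0],
    [0, 0, -0.01, 0, 0, 0],
    [0, 0, 0, 0, 0, 0]
  ]
}}

```text
time: 16.7
ee_pos: [0.4898, -0.1809, 0.2996]
eef_rot: [2.683, 0.004, 1.619]
contact_force: [0.5, 0.5, -0.2]
opening: 0.0502
```

```bash
python3 - <<'E'
from h import *
np.set_printoptions(precision=1,suppress=True)
s,d=shot('side','s9');t=shot('top','t9')[1]; 
print(s['ee_pos'].round(3),s['contact_force'])
a=d['pixels'][20:200,200:330,::-1]; b=t['pixels'][140:250,320:470,::-1]
c=np.zeros((720,800,3),np.uint8); c=np.zeros((540,790,3),np.uint8)
c[:,:390]=cv2.resize(a,None,fx=3,fy=3,interpolation=cv2.INTER_CUBIC)
c[:286,395:785]=cv2.resize(b,(390,286),interpolation=cv2.INTER_CUBIC)
cv2.imwrite('pics/f9.png',c)
Ys=np.cross(Zs,Xs); th=np.radians(25.8);zb=-np.sin(th)*Xs+np.cos(th)*Zs; xb=np.cos(th)*Xs+np.sin(th)*Zs
be=S-.0126*Xs-.003*Ys
for n,q in [('foot back +y',be+.025*Ys),('foot front +y',be+.025*Ys+.014*xb),('top back +y',be+.025*Ys+.22*zb),('top front +y',be+.025*Ys+.22*zb+.014*xb),('top front -y',be-.025*Ys+.22*zb+.014*xb)]:
    print(n,'side',(proj(d,q)-[200,20])*3,'top',(proj(t,q)-[320,140])*2.6+[395,0])
E
```

```text
[ 0.5 -0.2  0.3] [ 0.5  0.5 -0.2]
foot back +y side [159.3 412.2] top [532.1 116.6]
foot front +y side [142.1 406.8] top [532.4  99.3]
top back +y side [288.5 187. ] top [621.6 224.5]
top front +y side [269.2 179.5] top [622.6 202.7]
top front -y side [266.2 135.7] top [706.5 196.7]
```

View pics/f9.png

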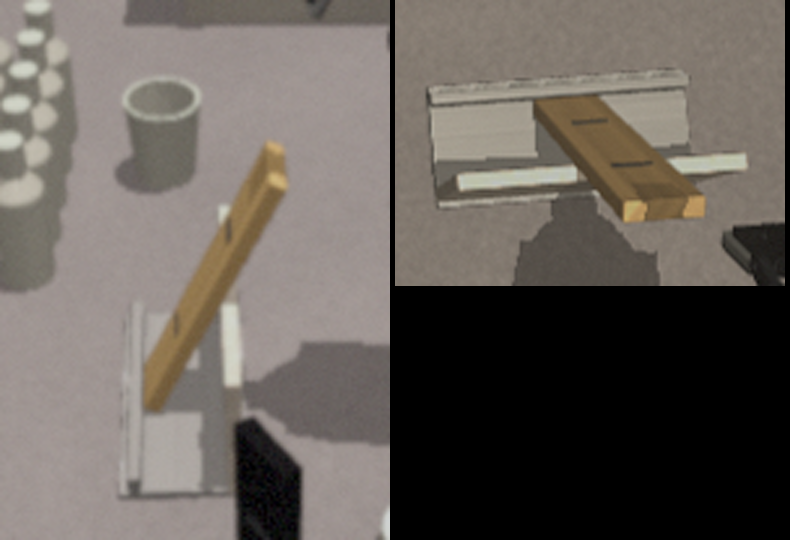

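View pics/s9.png

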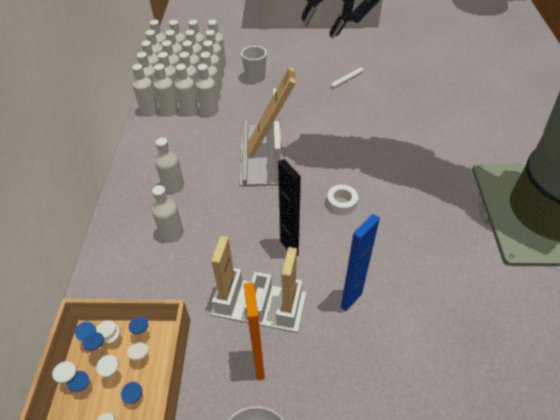

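The top and side views show the board leaning on the plate with its foot at the lip. All corners fall within about 1–2 px of the ideal 25.8° lean, and both short boards still stand. Handing in.

```bash
python3 - <<'E'
from h import *
s=manip.state(); print(s['time'],abs(s['qd']).max(),s['contact_force']); print(manip.job_done())
E
```

```text
16.8 0.02225617060504077 [-0.84018305  0.10400023 -0.07158585]
the job is handed in; nothing more can be done
None
```

I took the long board from the middle pocket of the rack and leaned it in the drying stand, then released it, backed the gripper away and handed the job in at 16.8 s. I lowered the foot to the tray floor under force feedback, slid it against the front lip, and tipped the board back onto the splash plate.

**Final checks:**
- In the side and top views, the board's corners are within about 1–2 px of the pose expected for foot at lip, face on plate edge and a 25.8° lean.
- Both short boards still stand in the rack.
- The gripper is clear of everything, contact force reads about zero, and the highest force I saw during placing was about 6 N.

**What disagreed:**
- The two fixed cameras measured heights about 4 mm low. The board top came out at 0.224 m against 0.228 m, and the plate top at 0.105 m against 0.110 m. A wrist-camera check fitted the stated board-top height, so I used the stated heights.
- While tipping the board, the foot lifted about 1 mm. I pressed it back down before releasing. The last reading before release was within 0.5 mm of the floor and about 1.5 mm from the plate, so the board may have settled by about that much when I let go.

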